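# Fit the paper-stop plate that matches the register pins

## Task

Set up the press bed for the next print run: one of the three paper-stop plates has the hole spacing that matches the two dowel pins now in the steel register block. Find it by trying the plates on the pins, leave it on them fully home, flat on the block with its lip at the small pin's end, and leave the other two lying flat on the bed off the block. Leave the ink can, the stone slab and the tape roll where they are.

Things in the scene. Friction and masses are not known exactly. Their poses are not given: they have to be found in the camera images.
- register_block: dark steel block fixed to the bed, 150 (x) x 80 (y) x 22 mm high; origin at the centre of its underside, z up. Two steel flat-topped dowels stand 16 mm out of its top on the line y = 0: a 10 mm one 38 mm to -x of the origin and a 7 mm one 70, 75 or 80 mm from it to +x (the two unused holes are dark dots). Both may sit up to 2.5 mm off together along x
- seat (a point): point fixed to the block, 52 mm above its underside, 3 mm to -x of its origin, axes as the block: here the grip centre of the fitting plate comes when home (up to 3.3 mm off along x with the dowels), plate x along block x. The fitting plate has 0.8 mm of play round each dowel; any other stays up on the dowel tips, about 16 mm too high, or tilted
- plate_a: paper-stop plate, one of three that look alike: aluminium, 124 (x) x 60 (y) x 8 mm, about 0.22 kg; origin at the middle of its underside, z up; an upturned lip 8 mm high on the +x end. Through holes at y = 0: 11.6 mm wide at x = -38 mm and 8.6 mm wide 70, 75 or 80 mm from it to +x, each plate another; which is not told
- plate_b: paper-stop plate, one of three that look alike: aluminium, 124 (x) x 60 (y) x 8 mm, about 0.22 kg; origin at the middle of its underside, z up; an upturned lip 8 mm high on the +x end. Through holes at y = 0: 11.6 mm wide at x = -38 mm and 8.6 mm wide 70, 75 or 80 mm from it to +x, each plate another; which is not told
- plate_c: paper-stop plate, one of three that look alike: aluminium, 124 (x) x 60 (y) x 8 mm, about 0.22 kg; origin at the middle of its underside, z up; an upturned lip 8 mm high on the +x end. Through holes at y = 0: 11.6 mm wide at x = -38 mm and 8.6 mm wide 70, 75 or 80 mm from it to +x, each plate another; which is not told
- grip_a (a point): centre of the wooden hand grip on plate_a: an upright block 40 mm long (plate x), 30 mm wide (plate y), 44 mm high, standing on the plate's top. The point is 30 mm above the plate's underside and 3 mm to -x of its middle; axes as the plate, x towards the lip
- grip_b (a point): centre of the wooden hand grip on plate_b: an upright block 40 mm long (plate x), 30 mm wide (plate y), 44 mm high, standing on the plate's top. The point is 30 mm above the plate's underside and 3 mm to -x of its middle; axes as the plate, x towards the lip
- grip_c (a point): centre of the wooden hand grip on plate_c: an upright block 40 mm long (plate x), 30 mm wide (plate y), 44 mm high, standing on the plate's top. The point is 30 mm above the plate's underside and 3 mm to -x of its middle; axes as the plate, x towards the lip
- can_mid (a point): bystander: ink can, 66 mm across, 75 mm high; point half-way up its axis
- slab_mid (a point): bystander: stone ink slab, 70 x 130 x 16 mm; its centre
- tape_mid (a point): bystander: roll of tape lying flat, 90 mm across, 24 mm high; its centre
Things that resemble listed ones, but are neither listed nor needed, are in the scene too. What is shaped like the plate_c but red is not meant. What is shaped like the plate_b but green or pink is not meant.

How it is judged:
At the end, for the whole second after the job is handed in: One plate home on the block: grip centre within 5 mm of the seat point in block x and 4 mm in y, under 2 mm too high, tilt under 0.03 rad, in line within 0.06 rad. The other two flat on the bed (under 4 mm too high, tilt under 0.05 rad). All at rest (((x of grip_a in the frame of register_block between -0.008 and 0.002 m and y of grip_a in the frame of register_block between -0.004 and 0.004 m and z of grip_a in the frame of register_block below 0.054 m and angle between grip_a's own z axis and vertical below 0.03 rad and angle between the x axis of grip_a and the x axis of register_block, either way round below 0.06 rad and height (world z) of each of grip_b, grip_c below 0.034 m and angle between each of grip_b, grip_c's own z axis and vertical below 0.05 rad and linear speed of each of plate_a, plate_b, plate_c below 0.01 m/s) or (x of grip_b in the frame of register_block between -0.008 and 0.002 m and y of grip_b in the frame of register_block between -0.004 and 0.004 m and z of grip_b in the frame of register_block below 0.054 m and angle between grip_b's own z axis and vertical below 0.03 rad and angle between the x axis of grip_b and the x axis of register_block, either way round below 0.06 rad and height (world z) of each of grip_a, grip_c below 0.034 m and angle between each of grip_a, grip_c's own z axis and vertical below 0.05 rad and linear speed of each of plate_a, plate_b, plate_c below 0.01 m/s) or (x of grip_c in the frame of register_block between -0.008 and 0.002 m and y of grip_c in the frame of register_block between -0.004 and 0.004 m and z of grip_c in the frame of register_block below 0.054 m and angle between grip_c's own z axis and vertical below 0.03 rad and angle between the x axis of grip_c and the x axis of register_block, either way round below 0.06 rad and height (world z) of each of grip_a, grip_b below 0.034 m and angle between each of grip_a, grip_b's own z axis and vertical below 0.05 rad and linear speed of each of plate_a, plate_b, plate_c below 0.01 m/s))); the robot touches nothing.
It fails at once if the ink can is pushed more than 20 mm from its place (distance of can_mid from where it was at the start of the episode above 0.02 m).
It fails at once if the stone slab is pushed more than 20 mm from its place (distance of slab_mid from where it was at the start of the episode above 0.02 m).
It fails at once if the tape roll is pushed more than 20 mm from its place (distance of tape_mid from where it was at the start of the episode above 0.02 m).
It also fails if it takes over 72 s, if anything falls off the work surface, if the arm or the gripper's body presses on something with over 40 N, if the wrist force passes 120 N, or if a joint passes its speed limit or range.

## Robot

A 6-joint arm with a two-finger parallel gripper is mounted at the origin on the work surface. World frame = base frame: x ahead of the robot, y to its left, z up, the work surface at z = 0. Lengths are in m, angles in rad, forces in N, time in s.
With the tool pointing down it reaches from about 0.275 to 0.875 m from the base axis. Payload 12.5 kg.
Tool frame: the origin (TCP) lies midway between the tips of the shut fingers; the grasp point (between the pads) lies 19 mm behind it (manip.tcp_to_grasp is the distance from the TCP to the grasp point, in m); z points along the fingers, y is the line along which they close (so a half turn about z gives the same grasp; the last joint's range is limited). The gripper opens to 85 mm and grips with 20 to 120 N. Pads are 22 mm wide; open, the fingers measure 114 mm over their backs; the gripper's body (76 mm by 85 mm) begins 54 mm behind the grasp point. The pads swing forward as they close: fully open they stand 13 mm farther back than shut.
Start: joints at [1.174, 0.351, 1.652, -0, 1.139, -0.085], TCP at [0.169, 0.523, 0.231] pointing down, gripper open.
Joint ranges: [-2.75, 2.75], [-0.79, 2.1], [0.01, 2.65], [-1.57, 4.71], [0.07, 3.14], [-2.87, 2.87]. Speed limits (rad/s): [2.22, 2.22, 2.79, 3.14, 3.14, 3.14].

## Interface

Orientations are given as a unit quaternion [w, x, y, z].
In Python, from plant import manip, vision gives the robot as it stands. The module is installed in compiled form; this text tells all that it offers.
- The arm moves only by the tool jog_arm, never from a script. Its argument "moves" is a list that holds one entry, the list of rows, each a list of 4 numbers: the shift along the tool's x, y, z in m, then the turn about the tool's z in degrees. In form: [[[x, y, z, yaw], ...]]. A call has 1 to 8 rows; each row is the pose to reach, as a shift and turn from the pose commanded when the call began, along the tool's axes at that moment; what a row does not reach only later rows make up. A row lasts 1/8 s, in which the tool goes at most 62.5 mm and 10.7 degrees, less where a joint would pass 70% of its speed; a pose out of reach is approached as far as the arm can. A call with a gripper value outside its range is refused whole. "claw" is the finger opening in m, from 0 to 0.0854, set as the call begins (left out, the last holds). The fingers move at their own pace and stop on an object; the grip force is fixed at half the most. Time passes only in rows, so rows that repeat a pose let the fingers close. It gives the time, the measured TCP pose, the force, the opening and the grip force at its end, in the units of the state.
- manip.sense(): the state, without advancing time (a new reading comes with each control period).
- vision.get_image(name): name is "side" or "top" or "wrist"; returns a dict with "color" (420x560x3 uint8, red, green, blue), "fx", "fy", "cx", "cy" (pixels), "k1" (the pictures are not rectified: a ray, as slopes to the right and down, at radius r is drawn at 1 + k1 r^2 times it, then the intrinsics apply), "cam_to_world" (4x4, takes a point from camera to world coordinates); the wrist camera has in their place "hand_eye" (4x4, takes a point from camera to tool coordinates, whose origin is the TCP and whose axes are the flange's). Camera axes: x right, y down, z forward; pixel columns grow to the right and rows downward; lengths in m; the calibration is good to about 2 mm. A picture is of the moment at which its call begins: read the wrist's pose just before it. There is no depth.
- manip.job_done(): hands the job in; it is judged then, once.
The state is a dict: "t": time; "joint_positions": joint angles; "joint_velocities": joint speeds; "effort": joint torques, N m; "tcp_pos": TCP position; "orientation": TCP orientation; "ft_force": force on the tool from outside, world axes, zero at the start; "moment": the same for the moment, N m; "gripper_width": finger opening in m; "grip_force": force on a finger pad.
Only numpy, scipy, OpenCV 4.12 (cv2) and the standard library are available. Lean on these libraries where they do the work, as an engineer would, in place of code of your own. Each camera call takes 0.05 s, during which the arm holds its last target. There are 200 camera calls.

## Working session

There is one attempt and no reset: what is moved stays moved. The work goes in short steps, Python scripts to look and compute and a tool call to move; the robot and the scene stay as the last step left them, time stands still between calls to the robot, and variables do not carry over. Pictures are saved under pics/ and viewed, at most 10 in all, crops included, and the job is handed in when it is done.

Besides the shell and the picture viewer there is one more tool, called as name(argument=value, ...) on one line, values as JSON. jog_arm: Moves the arm, as the interface text tells. Its arguments: {"type":"object","properties":{"moves":{"type":"array"},"claw":{"type":"number"}},"required":["moves"]}

```bash
mkdir -p pics; cat > h.py <<'E'
import numpy as np, cv2
from plant import manip, vision
from scipy.spatial.transform import Rotation as R
def tcp():
    s=manip.sense(); T=np.eye(4); q=s["orientation"]; T[:3,:3]=R.from_quat([q[1],q[2],q[3],q[0]]).as_matrix(); T[:3,3]=s["tcp_pos"]; return T
def grab(name,save=None):
    T=tcp(); d=vision.get_image(name)
    if name=="wrist": d["cam_to_world"]=T@np.array(d["hand_eye"])
    if save: cv2.imwrite(save,d["color"][:,:,::-1])
    return d
def ray(d,u,v):
    x,y=(u-d["cx"])/d["fx"],(v-d["cy"])/d["fy"]
    K=np.array([[1,0,0],[0,1,0],[0,0,1.]])
    p=cv2.undistortPoints(np.array([[[x,y]]],float),K,np.array([d["k1"],0,0,0.]))[0,0]
    C=np.array(d["cam_to_world"]); return C[:3,3],C[:3,:3]@np.array([p[0],p[1],1])
def on(d,u,v,z):
    o,r=ray(d,u,v); return o+r*(z-o[2])/r[2]
def proj(d,P):
    p=np.linalg.inv(np.array(d["cam_to_world"]))@np.append(P,1); x,y=p[0]/p[2],p[1]/p[2]; f=1+d["k1"]*(x*x+y*y)
    return d["fx"]*x*f+d["cx"],d["fy"]*y*f+d["cy"]
E
python3 - <<'E'
from h import *
for n in("top","side"):
    d=grab(n,f"pics/{n}0.png"); print(n,d["fx"],d["k1"],np.round(d["cam_to_world"],3).tolist())
d=grab("wrist"); print(np.round(d["hand_eye"],3).tolist(), d["fx"]); print(np.round(tcp(),3).tolist(), manip.sense()["ft_force"])
a=cv2.imread("pics/top0.png")
E
```

```text
top 542.5870271021815 0.042502579575674486 [[-0.008, -0.993, 0.121, 0.338], [-1.0, 0.009, 0.012, 0.012], [-0.013, -0.121, -0.993, 1.651], [0.0, 0.0, 0.0, 1.0]]
side 439.7114084598659 -0.06770016610886471 [[0.92, -0.217, 0.325, 0.165], [-0.391, -0.526, 0.755, -0.79], [0.007, -0.822, -0.569, 0.652], [0.0, 0.0, 0.0, 1.0]]
[[-0.001, -0.945, -0.328, 0.084], [1.0, -0.001, -0.001, 0.001], [0.0, -0.328, 0.945, -0.144], [0.0, 0.0, 0.0, 1.0]] 372.8720113158403
[[-0.952, 0.307, -0.0, 0.169], [0.307, 0.952, -0.001, 0.523], [0.0, -0.001, -1.0, 0.231], [0.0, 0.0, 0.0, 1.0]] [-0.08504485  0.38364451 -0.09130332]
```

View pics/top0.png

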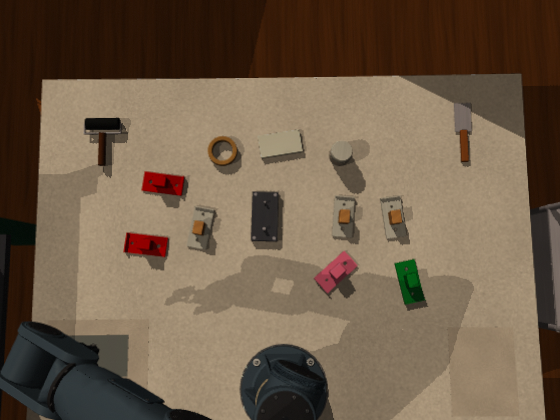

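View pics/side0.png

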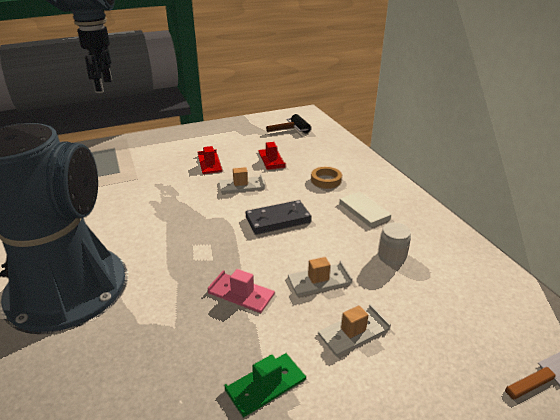

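Candidates: orange-gripped grey plates at top-view (199,227), (345,216), (396,217). The red (165,184), (148,244), pink (337,270) and green (410,282) ones are decoys. The block is at (265,216), can (341,154), slab (281,144), tape (223,151). One close crop to check the choice, with masks.

```bash
python3 - <<'E'
from h import *
d=grab("top"); im=d["color"]; hsv=cv2.cvtColor(im,cv2.COLOR_RGB2HSV)
m=cv2.inRange(hsv,(8,140,90),(20,255,255))
n,l,s,c=cv2.connectedComponentsWithStats(m)
for i in range(1,n):
    if s[i,4]>40: print("orange",s[i],c[i],np.round(on(d,*c[i],0.045),3))
roi=np.zeros(im.shape[:2],np.uint8); roi[180:255,240:295]=255
m=cv2.inRange(hsv,(0,0,0),(179,255,80))&roi
cs=max(cv2.findContours(m,0,2)[0],key=cv2.contourArea); r=cv2.minAreaRect(cs); print("block",r)
print(np.round([on(d,*p,0.022) for p in cv2.boxPoints(r)],3), np.round(on(d,*r[0],0.022),3))
for u,v in[(165,184),(281,144),(341,152),(223,151)]:print(np.round(on(d,u,v,.02),3))
a=im[:,:,::-1]; f=lambda x:cv2.resize(x,None,fx=4,fy=4,interpolation=2)
cv2.imwrite("pics/crop.png",np.hstack([f(a[188:258,178:228]),f(a[188:258,243:293]),f(a[188:258,322:372]),f(a[188:258,374:420])]))
E
```

```text
orange [460 130   8  31 191] [463.85863874 144.64921466] [ 0.713 -0.546  0.045]
orange [208 136  29  28 283] [221.95759717 150.17667845] [0.704 0.179 0.045]
orange [339 210  11  13 134] [344.14925373 215.76865672] [ 0.502 -0.185  0.045]
orange [388 210  14  14 136] [395.61029412 216.19852941] [ 0.499 -0.336  0.045]
orange [193 221  11  13 118] [197.66101695 226.98305085] [0.472 0.251 0.045]
block ((266.47882080078125, 216.71995544433594), (30.398618698120117, 50.03718566894531), 1.6846843957901)
[[ 0.43   0.095  0.022]
 [ 0.581  0.09   0.022]
 [ 0.578 -0.002  0.022]
 [ 0.426  0.004  0.022]] [0.503 0.046 0.022]
[0.607 0.355 0.02 ]
[0.727 0.    0.02 ]
[ 0.7   -0.183  0.02 ]
[0.707 0.179 0.02 ]
```

View pics/crop.png

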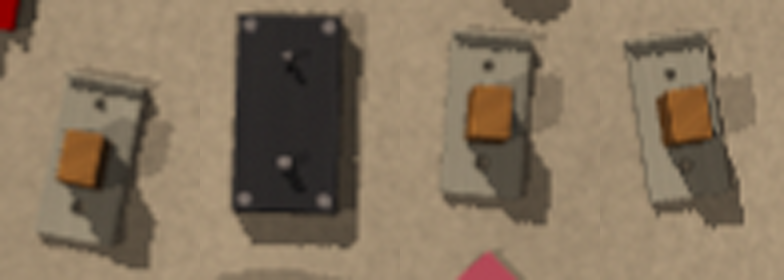

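The crop shows three aluminium plates with orange grips, all with their lips at the top (+x) end, and the block between them with its small pin at crop (290,57) and big pin at (285,162). The choice of the three holds. Next I'll take a close look from above.

jog_arm(moves=[[[-0.367,-0.221,0.04,-18],[-0.367,-0.221,0.04,-18],[-0.367,-0.221,0.04,-18],[-0.367,-0.221,0.04,-18],[-0.367,-0.221,0.04,-18],[-0.367,-0.221,0.04,-18],[-0.367,-0.221,0.04,-18],[-0.367,-0.221,0.04,-18]]])

```text
t: 1.2
tcp_pos: [0.4519, 0.1979, 0.1908]
orientation: [-0.0, 0.001, 1.0, -0.0]
ft_force: [-0.2, 0.0, 0.7]
gripper_width: 0.085
grip_force: 0.0
```

```bash
python3 - <<'E'
from h import *
import pickle
d=grab("wrist","pics/w1.png"); pickle.dump(d,open("w1.pkl","wb")); print(np.round(tcp(),3).tolist(), manip.sense()["t"])
for P in [(.472,.251,.052),(.503,.046,.022)]: print(proj(d,P))
E
```

```text
[[-1.0, 0.001, -0.001, 0.451], [0.001, 1.0, -0.0, 0.199], [0.001, -0.0, -1.0, 0.191], [0.0, 0.0, 0.0, 1.0]] 1.25
(np.float64(352.55198247529273), np.float64(215.97664867484963))
(np.float64(123.55761213091893), np.float64(236.7708709922701))
```

View pics/w1.png

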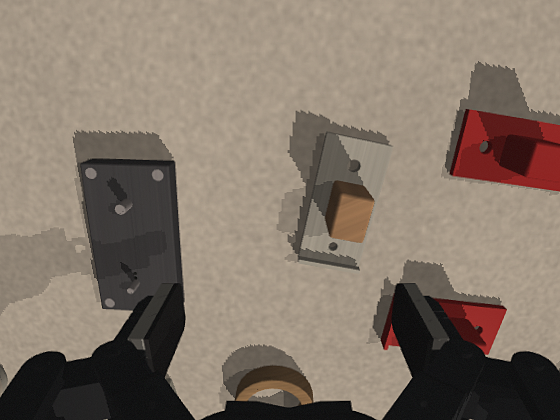

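The wrist view has the robot's side at the top. Block on the left with big pin top at (121,209) and small pin about (132,290), plate at centre with big hole (354,165), small hole (333,246) and grip top about (350,215). Now views centred on the block and on the two right plates.

jog_arm(moves=[[[0.04,-0.15,0.02,0],[0.04,-0.15,0.02,0],[0.04,-0.15,0.02,0],[0.04,-0.15,0.02,0]]])

```text
t: 1.75
tcp_pos: [0.4096, 0.0501, 0.1713]
orientation: [-0.0, -0.001, 1.0, 0.0]
ft_force: [0.7, 0.3, 0.8]
gripper_width: 0.0853
grip_force: 0.0
```

```bash
python3 - <<'E'
from h import *
import pickle
d=pickle.load(open("w1.pkl","rb")); a=on(d,354,165,.008);b=on(d,333,246,.008);print(a,b,np.linalg.norm(a-b))
d=grab("wrist","pics/w2.png"); pickle.dump(d,open("w2.pkl","wb")); print(np.round(tcp()[:3,3],4))
E
```

```text
[0.43961892 0.25781932 0.008     ] [0.51884393 0.24184494 0.008     ] 0.08081944767804862
[0.4102 0.0509 0.1715]
```

jog_arm(moves=[[[0,-0.31,0,0],[0,-0.31,0,0],[0,-0.31,0,0],[0,-0.31,0,0],[0,-0.31,0,0],[0,-0.31,0,0]]])

```text
t: 2.55
tcp_pos: [0.4123, -0.2615, 0.1714]
orientation: [0.0, -0.0, 1.0, -0.0]
ft_force: [0.3, 0.8, -0.4]
gripper_width: 0.0852
grip_force: 0.0
```

```bash
python3 - <<'E'
from h import *
import pickle
d=grab("wrist"); pickle.dump(d,open("w3.pkl","wb")); print(np.round(tcp()[:3,3],4))
e=pickle.load(open("w2.pkl","rb"))
u,v=map(int,proj(e,(.503,.046,.03)));print(u,v)
x0,y0=u-66,v-98; A=e["color"][max(y0,0):y0+196,x0:x0+133,::-1]; print(x0,y0)
B=d["color"][100:300,130:430,::-1]
f=lambda x:cv2.resize(x,None,fx=2.66,fy=2.66,interpolation=2)
cv2.imwrite("pics/blk.png",cv2.resize(A,None,fx=3,fy=3,interpolation=2)); cv2.imwrite("pics/pl.png",f(B))
E
```

```text
[ 0.412  -0.2595  0.1711]
282 293
216 195
```

View pics/blk.png

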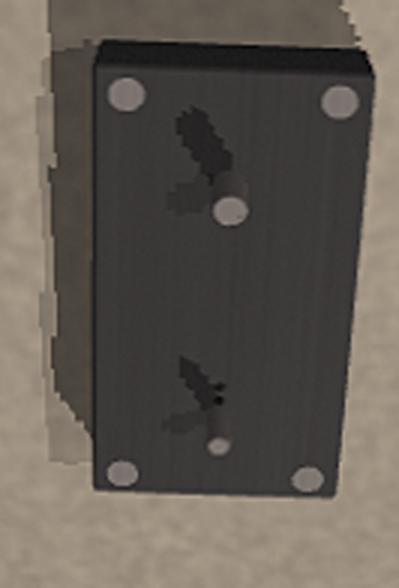

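View pics/pl.png

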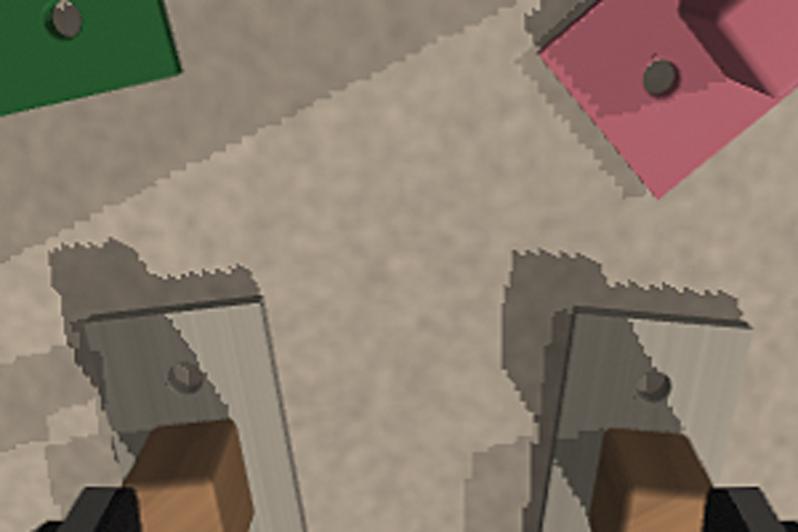

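The block crop shows the big pin top at full-picture (293,265), the small one at (289,344), and two unused holes at about (288,324) and (289,329), both on the big pin's side. So the small pin sits in the 80 mm hole. Plates M and R sit low in the other crop, with their small holes hidden by the fingers.

```bash
python3 - <<'E'
from h import *
import pickle
e=pickle.load(open("w2.pkl","rb"))
g=lambda u,v:(u/3+216-.33,v/3+195-.33)
a=on(e,*g(231,211),.038);b=on(e,*g(219,446),.038);print("pins",a,b,np.linalg.norm(a-b), "yaw",np.degrees(np.arctan2(*(b-a)[1::-1])))
for p in[(217,388),(219,402)]:print("unused",np.linalg.norm(on(e,*g(*p),.022)-a+[0,0,.016]))
c=[on(e,*g(*p),.022) for p in[(95,66),(373,74),(334,497),(94,489)]];print(np.round(c,4));cc=np.mean(c,0);print("centre",cc)
print("sizes",[np.linalg.norm(c[i]-c[i-1]) for i in range(4)])
d=pickle.load(open("w1.pkl","rb")); hsv=cv2.cvtColor(d["color"],cv2.COLOR_RGB2HSV)
m=cv2.inRange(hsv,(5,90,40),(20,255,255)); m[270:]=0
cs=max(cv2.findContours(m,0,2)[0],key=cv2.contourArea);print("grip",[np.round(on(d,*p,.052),4).tolist() for p in cv2.approxPolyDP(cs,3,True)[:,0]],cv2.approxPolyDP(cs,3,True)[:,0].tolist())
f=lambda x:cv2.resize(x,None,fx=4,fy=4,interpolation=2)
cv2.imwrite("pics/L.png",f(d["color"][125:275,285:395,::-1]))
E
```

```text
pins [0.47088761 0.05500811 0.038     ] [0.55099893 0.05173485 0.038     ] 0.08017816671219696 yaw -2.339740703301521
unused 0.0707295178937742
unused 0.07601213379501641
[[0.434  0.017  0.022 ]
 [0.4363 0.0949 0.022 ]
 [0.5849 0.0896 0.022 ]
 [0.5816 0.0109 0.022 ]]
centre [0.50921474 0.05307651 0.022     ]
sizes [np.float64(0.14779583391910558), np.float64(0.07791098819001196), np.float64(0.148670126285783), np.float64(0.07878186827907864)]
grip [[0.4428, 0.2357, 0.052], [0.4728, 0.2287, 0.052], [0.4895, 0.2333, 0.052], [0.4951, 0.2593, 0.052], [0.4576, 0.2667, 0.052], [0.446, 0.2571, 0.052]] [[335, 181], [325, 217], [330, 236], [361, 242], [373, 199], [362, 185]]
```

View pics/L.png

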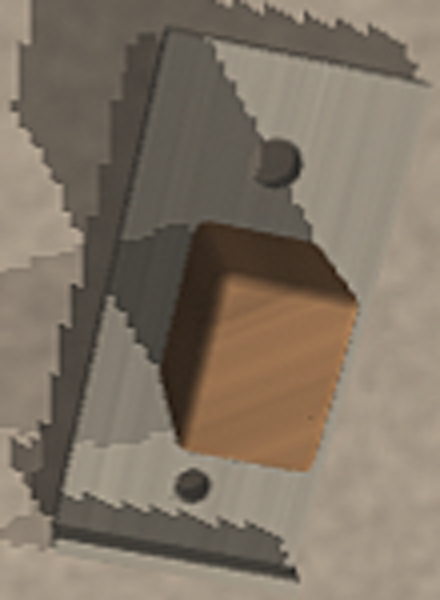

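Pins measure 80.2 mm apart and the left plate's holes 80.8 mm (crop: big hole (278,162), small (192,485)), so I try that plate first. Grip at (0.474, 0.251), yaw −11.4°; seat target (0.506, 0.0536), yaw −2.3°.

jog_arm(moves=[[[-0.062,0.511,0.07,11.4],[-0.062,0.511,0.07,11.4],[-0.062,0.511,0.07,11.4],[-0.062,0.511,0.07,11.4],[-0.062,0.511,0.07,11.4],[-0.062,0.511,0.07,11.4],[-0.062,0.511,0.07,11.4],[-0.062,0.511,0.07,11.4]]])

```text
t: 3.6
tcp_pos: [0.4676, 0.231, 0.1047]
orientation: [0.0, 0.097, 0.995, 0.0]
ft_force: [1.5, -0.7, -0.3]
gripper_width: 0.0857
grip_force: 0.0
```

jog_arm(moves=[[[0,0.013,0,0],[0,0.013,0,0],[0,0.013,0,0]]])

```text
t: 3.98
tcp_pos: [0.4712, 0.2388, 0.1049]
orientation: [-0.0, 0.098, 0.995, -0.0]
ft_force: [0.2, -0.1, 0.9]
gripper_width: 0.0854
grip_force: 0.0
```

```bash
cat > t.py <<'E'
from h import *
T=tcp(); s=manip.sense(); print("t",round(s["t"],2),"tcp",np.round(T[:3,3],4),"yaw",round(np.degrees(np.arctan2(-T[1,0],-T[0,0])),2),"F",np.round(s["ft_force"],1),"M",np.round(s["moment"],2),"w",round(s["gripper_width"],4),round(s["grip_force"],1))
def to(P,yaw):
    d=T[:3,:3].T@(np.array(P)-T[:3,3]); cy=np.degrees(np.arctan2(-T[1,0],-T[0,0])); print("move",np.round(d,4),round(-(yaw-cy),2))
E
python3 -c "
from t import *
to((.4739,.2509,.016),-11.4)"
```

```text
t 3.98 tcp [0.4712 0.2388 0.1049] yaw -11.28 F [ 0.2 -0.1  0.9] M [-0.02 -0.03 -0.04] w 0.0854 0.0
move [-0.0003  0.0124  0.0889] 0.12
```

jog_arm(moves=[[[0,0.0124,0,0.1],[0,0.0124,0.045,0.1],[0,0.0124,0.075,0.1],[0,0.0124,0.089,0.1],[0,0.0124,0.089,0.1],[0,0.0124,0.089,0.1]]])

```text
t: 4.72
tcp_pos: [0.4749, 0.2519, 0.0168]
orientation: [0.001, 0.099, 0.995, 0.0]
ft_force: [0.3, -0.8, 1.0]
gripper_width: 0.0853
grip_force: 0.0
```

```bash
python3 -c "
from t import *
to((.4739,.2509,.016),-11.4)"
```

```text
t 4.72 tcp [0.4749 0.2519 0.0168] yaw -11.38 F [ 0.3 -0.8  1. ] M [-0.04  0.05  0.01] w 0.0853 0.0
move [ 0.0007 -0.0011  0.0008] 0.02
```

Good; close, then lift.

jog_arm(moves=[[[0,0,0,0],[0,0,0,0],[0,0,0,0],[0,0,0,0],[0,0,0,0],[0,0,0,0]]], claw=0.015)

```text
t: 5.48
tcp_pos: [0.4743, 0.2516, 0.0161]
orientation: [0.0, 0.099, 0.995, 0.0]
ft_force: [-0.7, -1.3, 6.4]
gripper_width: 0.0291
grip_force: 60.2
```

jog_arm(moves=[[[0,0,-0.02,0],[0,0,-0.05,0],[0,0,-0.08,0],[0,0,-0.08,0],[0,0,-0.08,0]]])

```text
t: 6.1
tcp_pos: [0.4735, 0.2514, 0.0947]
orientation: [-0.001, 0.099, 0.995, -0.0]
ft_force: [0.5, -0.8, -1.3]
gripper_width: 0.0296
grip_force: 59.6
```

```bash
python3 -c "
from t import *
to((.5059,.0536,.095),-2.35)"
```

```text
t 6.1 tcp [0.4735 0.2514 0.0947] yaw -11.37 F [ 0.5 -0.8 -1.3] M [-0.01  0.03 -0.  ] w 0.0296 59.6
move [-0.0707 -0.1875 -0.0003] -9.02
```

jog_arm(moves=[[[-0.0707,-0.1875,0,-9.0],[-0.0707,-0.1875,0,-9.0],[-0.0707,-0.1875,0,-9.0],[-0.0707,-0.1875,0,-9.0],[-0.0707,-0.1875,0.03,-9.0],[-0.0707,-0.1875,0.03,-9.0],[-0.0707,-0.1875,0.03,-9.0]]])

```text
t: 6.98
tcp_pos: [0.5064, 0.0544, 0.0658]
orientation: [-0.0, 0.02, 1.0, 0.0]
ft_force: [-0.9, -0.1, -1.4]
gripper_width: 0.0291
grip_force: 60.2
```

```bash
python3 - <<'E'
from t import *
to((.5059,.0536,.065),-2.35)
d=grab("wrist"); e=grab("side")
c=np.array([.4709,.0550,.035+tcp()[2,3]-.008-.016+.0])
zt=tcp()[2,3]-.016+.008
u,v=map(int,proj(d,(.4709,.055,zt)));print("big hole expected (top plane)",proj(d,(.4709,.055,zt)), "pin top seen at",proj(d,(.4709,.055,.038)))
u2,v2=map(int,proj(e,(.51,.053,.04)))
f=lambda x:cv2.resize(x,None,fx=4,fy=4,interpolation=2)
x0,y0=u-50,max(v-60,0);print(x0,y0,u2-48,v2-60)
cv2.imwrite("pics/hov.png",np.hstack([f(d["color"][y0:y0+120,x0:x0+100,::-1]),f(e["color"][v2-60:v2+60,u2-48:u2+48,::-1])]))
E
```

```text
t 6.97 tcp [0.5064 0.0544 0.0658] yaw -2.32 F [-0.9 -0.1 -1.4] M [-0.01  0.03 -0.  ] w 0.0291 60.2
move [ 0.0005 -0.0008  0.0008] 0.03
big hole expected (top plane) (np.float64(283.4185037193866), np.float64(200.036003190439)) pin top seen at (np.float64(283.92611649648467), np.float64(187.12508794095518))
233 140 230 147
```

View pics/hov.png

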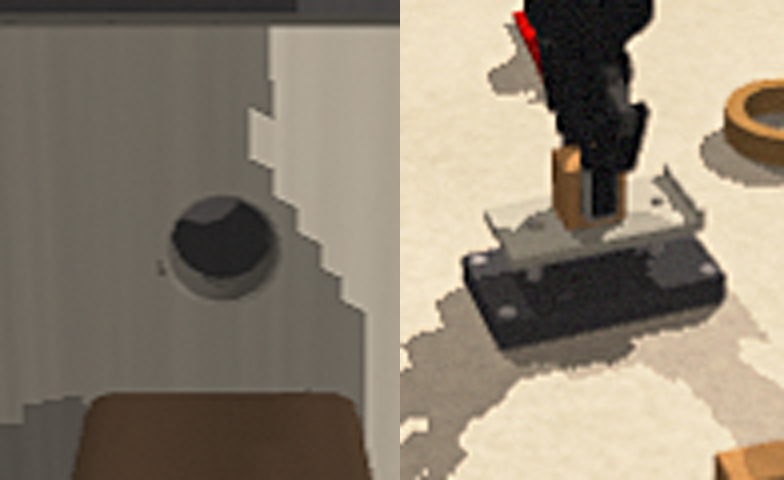

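```bash
python3 - <<'E'
from t import *
d=grab("wrist"); zt=tcp()[2,3]-.016+.008
g=lambda u,v:(233+(u-1.5)/4,140+(v-1.5)/4)
print("hole top rim",on(d,*g(222,247),zt))
for p in[(172,247),(273,247),(222,197),(222,299)]:print(on(d,*g(*p),zt)[:2])
h=on(d,*g(212,222),.038);print("pin +x edge",h,"pin c",h-[.005,0,0])
# pins/hole crop grey numbers
im=cv2.cvtColor(d["color"],cv2.COLOR_RGB2GRAY); print(im[186:218,274:304])
E
```

```text
t 7.08 tcp [0.5068 0.0543 0.0663] yaw -2.32 F [ 0.6 -0.4 -2.5] M [0.05 0.04 0.01] w 0.0288 60.2
hole top rim [0.47211982 0.05687873 0.05839144]
[0.47189732 0.05153332]
[0.47234605 0.06233106]
[0.46656546 0.05710945]
[0.47803226 0.05663316]
pin +x edge [0.47549735 0.05553191 0.038     ] pin c [0.47049735 0.05553191 0.038     ]
[[104 102 105 106 106 104 104 105 103 101 102 102 102 102 103 102 101 101
  103 104 104 104 104 104 103 104 103  97 143 174]
 [102 103 105 105 107 105 105 105 103 102 102 102 102 104 105 105 103 102
  104 104 105 105 105 104 104 103 103  99 143 175]
 [104 103 105 106 106 106 104 105 105 105 105 106 103  99 100  99 103 107
  107 106 108 104 105 105 104 105 103 100 144 177]
 [101 104 105 106 105 106 107 107 104  98  89  76  71  68  69  70  71  70
   78  92 108 109 106 105 104 104 104 103  97 141]
 [102 104 103 105 107 107 104  95  82  74  71  66  66  65  66  68  68  56
   39  50  74  93 106 108 107 104 104 105 104  99]
 [102 104 103 107 108 106  92  72  65  67  68  67  67  67  68  68  57  40
   32  30  34  51  73  93 104 106 105 106 106 104]
 [103 105 106 105 102 
[... 2528 characters left out ...]
 78  77  70  63  62  61
   60  60  60  58  66  82  91  97 105 106 105 104]
 [104 103 105 105 108 113 113  98  80  75  74  75  68  58  60  59  59  62
   61  57  66  88  94  94 101 105 103 105 107 103]
 [102 103 105 104 104 105 110 113 107  97  87  76  69  68  63  60  64  59
   68  89  98  94  93 102 103 102 103 105 105 104]
 [102 103 104 106 106 104 104 105 105 107 107 106 102  95  94  94  97  99
   96  98 101 103 105 103 103 101 103 105 105 102]
 [102 102 104 106 106 104 105 103 104 102 101 101 101 102 102 101  99  99
  101 105 106 105 103 103 102 101 104 105 104 104]
 [102 103 104 106 108 104 105 103 102 102 101 100 102 101 103 102 102 100
  102 104 104 104 103 104 103 103 103 105 105 103]]
```

The crop shows the hole rim at about picture (288.2,201.6) with the pin's top edge behind it, centred near (283.5,187). The plate therefore sits about 2 mm too far in +x and +y. I'll correct, come lower, and check.

jog_arm(moves=[[[0.0018,-0.0023,0,0],[0.0018,-0.0023,0.007,0],[0.0018,-0.0023,0.007,0],[0.0018,-0.0023,0.007,0]]])

```text
t: 7.62
tcp_pos: [0.5046, 0.0516, 0.0586]
orientation: [-0.0, 0.021, 1.0, -0.0]
ft_force: [-0.0, -0.8, -1.9]
gripper_width: 0.0293
grip_force: 60.2
```

```bash
python3 - <<'E'
from t import *
d=grab("wrist"); im=d["color"][:,:,::-1]; zt=tcp()[2,3]-.008
u,v=map(int,proj(d,(.4709,.055,zt)));print(u,v)
d2=grab("side");u2,v2=map(int,proj(d2,(.51,.053,.035)))
f=lambda x:cv2.resize(x,None,fx=8,fy=8,interpolation=2)
print(u-25,v-30,u2-24-0,v2-30)
cv2.imwrite("pics/hov2.png",np.hstack([f(im[v-30:v+30,u-25:u+25]),cv2.resize(d2["color"][v2-40:v2+40,u2-25:u2+28,::-1],None,fx=6,fy=6,interpolation=2)]))
E
```

```text
t 7.62 tcp [0.5046 0.0516 0.0586] yaw -2.36 F [-0.  -0.8 -1.9] M [-0.01 -0.04  0.02] w 0.0293 60.2
290 203
265 173 254 178
```

View pics/hov2.png

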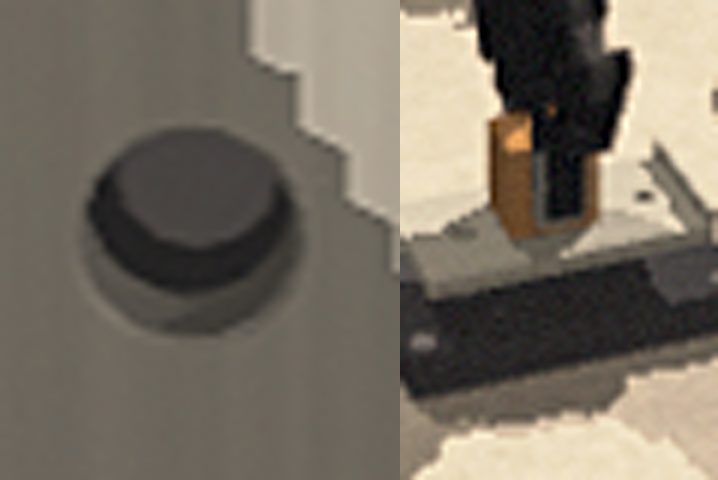

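The pin top now shows clearly through the hole: hole rim centre about crop (193,231), pin lower edge at (197,247), pin about 66 px in radius.

```bash
python3 - <<'E'
from t import *
d=grab("wrist"); zt=tcp()[2,3]-.008
g=lambda u,v:(265+(u-3.5)/8,173+(v-3.5)/8)
h=on(d,*g(193,231),zt); p=on(d,*g(197,247),.038)-[.005,0,0]
print(h,p,"shift needed",p-h)
print([on(d,*g(*q),zt)[:2] for q in[(83,231),(303,231),(193,127),(193,337)]])
E
```

```text
t 7.72 tcp [0.5046 0.0516 0.0587] yaw -2.36 F [ 0.3  0.1 -2.1] M [-0.06  0.   -0.03] w 0.0295 60.2
[0.47003121 0.05444493 0.05076502] [0.47013767 0.05448209 0.038     ] shift needed [ 1.06463698e-04  3.71563556e-05 -1.27650235e-02]
[array([0.46978188, 0.04856314]), array([0.4702797 , 0.06032685]), array([0.46425636, 0.05468654]), array([0.47605932, 0.05419279])]
```

Aligned to about 0.1 mm; the fit is tried gently.

jog_arm(moves=[[[0,0,0.003,0],[0,0,0.005,0],[0,0,0.007,0],[0,0,0.009,0],[0,0,0.009,0]]])

```text
t: 8.4
tcp_pos: [0.5045, 0.0516, 0.0495]
orientation: [-0.0, 0.021, 1.0, -0.0]
ft_force: [-0.3, 0.2, -2.1]
gripper_width: 0.0293
grip_force: 60.2
```

No resistance 4 mm past the pin tips, so it fits. Lowering home.

jog_arm(moves=[[[0,0,0.004,0],[0,0,0.007,0],[0,0,0.009,0],[0,0,0.0105,0],[0,0,0.0105,0],[0,0,0.0105,0]]])

```text
t: 9.15
tcp_pos: [0.5046, 0.0516, 0.0393]
orientation: [0.0, 0.021, 1.0, 0.0]
ft_force: [1.1, -0.5, -1.6]
gripper_width: 0.029
grip_force: 60.2
```

jog_arm(moves=[[[0,0,0.001,0],[0,0,0.0015,0],[0,0,0.002,0],[0,0,0.002,0]]])

```text
t: 9.65
tcp_pos: [0.5046, 0.0516, 0.0381]
orientation: [0.0, 0.021, 1.0, -0.0]
ft_force: [-5.6, -0.2, 13.3]
gripper_width: 0.0296
grip_force: 62.5
```

Contact with the block at the expected height. Release and rise.

jog_arm(moves=[[[0,0,0,0],[0,0,0,0],[0,0,0,0],[0,0,0,0],[0,0,0,0]]], claw=0.085)

```text
t: 10.28
tcp_pos: [0.5046, 0.0516, 0.0371]
orientation: [-0.0, 0.021, 1.0, -0.0]
ft_force: [-0.2, 0.8, 0.2]
gripper_width: 0.0847
grip_force: 0.0
```

jog_arm(moves=[[[0,0,-0.02,0],[0,0,-0.06,0],[0,0,-0.1,0],[0.1,0,-0.14,0],[0.1,0,-0.14,0],[0.1,0,-0.14,0],[0.1,0,-0.14,0]]])

```text
t: 11.15
tcp_pos: [0.4053, 0.0557, 0.1774]
orientation: [0.001, 0.021, 1.0, 0.0]
ft_force: [0.3, 0.3, -0.5]
gripper_width: 0.0848
grip_force: 0.0
```

```bash
python3 - <<'E'
from t import *
d=grab("wrist"); im=d["color"][:,:,::-1]
u,v=map(int,proj(d,(.505,.053,.03)));print(u,v)
d2=grab("side");u2,v2=map(int,proj(d2,(.51,.053,.035)))
v0=max(min(v-50,320),0)
cv2.imwrite("pics/fin.png",np.hstack([cv2.resize(im[v0:v0+120,u-50:u+50],None,fx=4,fy=4,interpolation=2),cv2.resize(d2["color"][v2-40:v2+40,u2-32:u2+32,::-1],None,fx=6,fy=6,interpolation=2)]))
E
```

```text
t 11.15 tcp [0.4053 0.0557 0.1774] yaw -2.37 F [ 0.3  0.3 -0.5] M [-0.04 -0.03  0.  ] w 0.0848 0.0
288 295
```

View pics/fin.png

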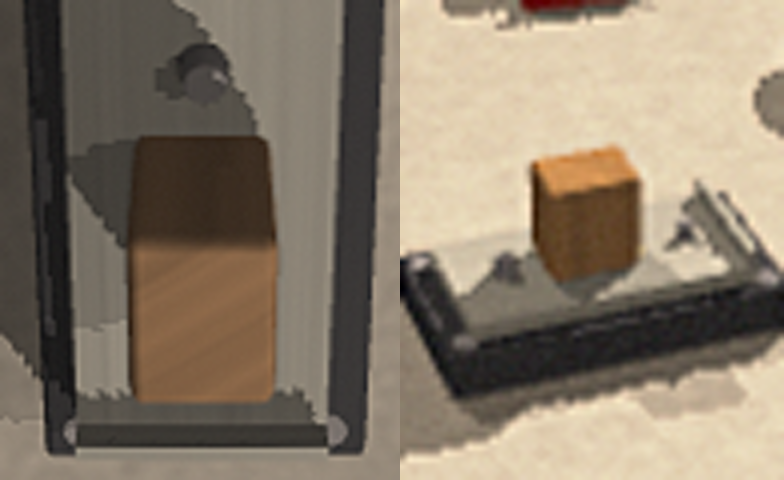

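The plate lies flat on the block with both pins showing through it, at side crop (505,268) and (683,235), and the lip at the small pin's end. The other two plates were never touched.

```bash
python3 -c "
from plant import manip
print(manip.job_done())"
```

```text
the job is handed in; nothing more can be done
None
```

The plate nearest the robot's left, which measured 80 mm between holes to match the pins, is home and flat on the block with its lip at the small pin's end. I never touched the other two plates, the ink can, the slab or the tape, and the job was handed in at about 11 s with no verdict returned.

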